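# Put the cleaned gas burners back together

### The arm

A 7-joint arm with a two-finger parallel gripper is mounted at the origin on the work surface. World frame = base frame: x ahead of the robot, y to its left, z up, the work surface at z = 0. Lengths are in mm, angles in rad, forces in N, time in s.
With the tool pointing down it reaches from about 350 to 775 mm from the base axis. Payload 3.1 kg.
Tool frame: the origin (TCP) lies midway between the tips of the shut fingers; the grasp point (between the pads) lies 19 mm behind it (ctrl.grasp_offset is the distance from the TCP to the grasp point, in mm); z points along the fingers, y is the line along which they close (so a half turn about z gives the same grasp; the last joint's range is limited). The gripper opens to 85 mm and grips with 20 to 120 N. Pads are 22 mm wide; open, the fingers measure 114 mm over their backs; the gripper's body (76 mm by 85 mm) begins 54 mm behind the grasp point. The pads swing forward as they close: fully open they stand 13 mm farther back than shut.
Start: joints at [-1.277, 0.311, 0.014, 1.512, -0.004, 1.319, -0.027], TCP at [181.212, 519.307, 231.304] pointing down, gripper open.
Joint ranges: [-2.7, 2.7], [-0.3, 1.91], [-1.27, 1.3], [0.12, 2.57], [-1.44, 4.58], [0.2, 2.03], [-3.05, 3.05]. Speed limits (rad/s): [2.79, 2.79, 3.14, 3.14, 3.14, 3.14, 3.14].

### API

Orientations are given as a 3x3 rotation matrix whose columns are the frame's x, y, z axes.
In Python, from rig import sense, optics, ctrl gives the robot as it stands.
- The arm moves only by the tool drive_tool, never from a script. Its argument "motion" is a list of rows, each a list of 3 entries, a list of its own where there are three numbers: the opening, from 0 (shut) to 1 (fully open), then the shift along the tool's x, y, z in mm, then the turn about the tool's z in rad. In form: [[jaw, [dx, dy, dz], twist], ...]. A call has 1 to 12 rows; each row shifts and turns the commanded pose from where the row before left it, along the tool's axes as they then stand; what a row does not reach is not made up. A row lasts 1/8 s, in which the tool goes at most 62.5 mm and 10.7 degrees, less where a joint would pass 70% of its speed; a pose out of reach is approached as far as the arm can. A call with a gripper value outside its range is refused whole. The fingers move at their own pace and stop on an object; "force" is the grip in N (left out, the last holds). Time passes only in rows, so rows that do not move let the fingers close. It gives the time, the measured TCP pose, the force, the opening and the grip force at its end, in the units of the state.
- sense(): the state, without advancing time (a new reading comes with each control period).
- optics.capture(name): name is "scene" or "side" or "wrist"; returns a dict with "frame" (420x560x3 uint8, blue, green, red), "fov_y" (degrees; the focal length in pixels is half the picture's height over the tangent of half this angle, whatever the lens; pixels are square), "cx", "cy" (the principal point, pixels), "k1" (the pictures are not rectified: a ray, as slopes to the right and down, at radius r is drawn at 1 + k1 r^2 times it, then the intrinsics apply), "world_from_camera" (4x4, takes a point from camera to world coordinates). Camera axes: x right, y up, looking along -z (the intrinsics and any distortion apply to the point x, -y, -z); pixel columns grow to the right and rows downward; lengths in mm; the calibration is good to about 2 mm. A picture is of the moment at which its call begins. There is no depth.
- ctrl.job_done(): hands the job in; it is judged then, once.
The state is a dict: "time": time; "q": joint angles; "qd": joint speeds; "joint_efforts": joint torques, N m; "ee_pos": TCP position; "orientation": TCP orientation; "ft_force": force on the tool from outside, world axes, zero at the start; "wrist_torque": the same for the moment, N m; "finger_gap": finger opening in mm; "gripper_force": force on a finger pad.
Only numpy, scipy, OpenCV 4.12 (cv2) and the standard library are available. Lean on these libraries where they do the work, as an engineer would, in place of code of your own. Each camera call takes 0.05 s, during which the arm holds its last target. There are 200 camera calls.

### The job

The gas hob has been cleaned, and the parts of its two open burners are piled beside it in the order they came off. Take the pile apart and rebuild both burners: set each aluminium crown centred and level on the burner base it belongs to, the small crown on the small base and the large crown on the large one, and on each crown its own black cap, small on small and large on large. Leave the other two burners and the things lying around where they are.

Things in the scene. Friction and masses are not known exactly. Their poses are not given: they have to be found in the camera images.
- crown_small: small burner crown (flame spreader): bare aluminium ring, outside diameter 38 mm, bore 22 mm right through, 16 mm high, straight sides with fine gas ports; at the start the top piece of the pile. Origin: centre of its underside, z up; its yaw means nothing. 60 g
- cap_small: small burner cap: black enamelled flat disc, diameter 48 mm, 8 mm thick, rounded rim; at the start second from the top, under the small crown. Origin: centre of its flat underside, z up. 80 g
- crown_large: large burner crown: bare aluminium ring, outside diameter 58 mm, bore 28 mm right through, 18 mm high, straight sides; at the start third from the top, under the small cap. Origin: centre of its underside, z up. 130 g
- cap_large: large burner cap: black enamelled flat disc, diameter 70 mm, 9 mm thick, rounded rim; at the start the bottom piece of the pile, lying on the white worktop (z = 0). Origin: centre of its flat underside, z up. 180 g. The pieces of the pile lie loose on one another, each up to about 3 mm off the centre of the one below
- base_small: small burner base, fixed in the hob's black glass, in any one of its four burner places: open aluminium seat, 52 mm across its flat top, with a brass jet in the middle, 8 mm thick and 6 mm above the seat (the small crown's bore clears it by 7 mm all round); a white and a copper pin 12 mm high just outside. Origin: under its centre, on the glass, z up; the flat seat is 14 mm above it
- base_large: large burner base, as the small one but 72 mm across its flat top, jet 12 mm thick (the large crown's bore clears it by 8 mm). Origin: under its centre, on the glass, z up; the flat seat is 14 mm above it. The hob's other two burner places hold complete fixed burners with black caps 70 and 94 mm across, tops about 50 mm above the worktop
- tin: bystander: round tin of cleaning paste with white lid, 66 mm across, 36 mm high, loose on the worktop on the same side of the hob as the pile. Origin: centre of its underside
- brush: bystander: wooden scrubbing brush, about 210 mm long and 34 mm wide, 28 mm high, lying roughly along x on the worktop. Origin: on the worktop under the middle of its length
- spoon: bystander: wooden spoon, 240 mm long, lying roughly along x on the hob's glass between the burners. Origin: under the middle of its length, on the glass
Things that resemble listed ones, but are neither listed nor needed, are in the scene too. Leave any orange look-alike of the crown_small alone. What is shaped like the cap_large but blue is not meant.

How it is judged:
By the outcome, as a careful person would: the job done as asked, in the order asked, and still so for the second after the job is handed in, with the robot touching nothing.
It also fails if it takes over 128 s, if anything falls off the work surface, if the arm or the gripper's body presses on something with over 40 N, if the wrist force passes 120 N, or if a joint passes its speed limit or range.

## Working session

There is one attempt and no reset: what is moved stays moved. The work goes in short steps, Python scripts to look and compute and a tool call to move; the robot and the scene stay as the last step left them, time stands still between calls to the robot, and variables do not carry over. Pictures are saved under pics/ and viewed, at most 14 in all, crops included, and the job is handed in when it is done.

Besides the shell and the picture viewer there is one more tool, called after "Emit:" as name([rows], argument=value, ...), one row to a line, values as JSON. drive_tool: Moves the arm, as the interface text tells. Its arguments: {"type":"object","properties":{"motion":{"type":"array"},"force":{"type":"number"}},"required":["motion"]}

```bash
mkdir -p pics
cat > h.py <<'E'
import numpy as np, cv2
from rig import sense, optics, ctrl
def cap(name,fn=None):
    c=optics.capture(name)
    if fn: cv2.imwrite('pics/'+fn,c['frame'])
    return c
def K(c):
    h=c['frame'].shape[0]; f=h/2/np.tan(np.radians(c['fov_y'])/2); return f
def ray(c,u,v):
    f=K(c); x=(u-c['cx'])/f; y=(v-c['cy'])/f
    rd=np.hypot(x,y); r=rd
    for _ in range(30): r=rd/(1+c['k1']*r*r)
    s=r/rd if rd>0 else 1
    T=np.array(c['world_from_camera']); d=T[:3,:3]@np.array([x*s,-y*s,-1]); return T[:3,3],d
def onz(c,u,v,z):
    o,d=ray(c,u,v); return (o+d*(z-o[2])/d[2])
def proj(c,p):
    T=np.array(c['world_from_camera']); q=T[:3,:3].T@(np.array(p,float)-T[:3,3]); x=q[0]/-q[2]; y=-q[1]/-q[2]
    r2=x*x+y*y; s=1+c['k1']*r2; f=K(c); return np.array([c['cx']+f*x*s,c['cy']+f*y*s])
E
python3 - <<'E'
from h import *
import pickle
for n in ['scene','side','wrist']:
    c=cap(n,n+'0.png'); pickle.dump(c,open(n+'0.pkl','wb'))
    T=np.array(c['world_from_camera']); print(n,c['fov_y'],c['cx'],c['cy'],c['k1'],T.round(2).tolist())
s=sense();print(s['ee_pos'],np.round(s['orientation'],3).tolist(),s['finger_gap'],s['time'])
E
```

```text
scene 45.35249885835996 277.73582576042867 212.99406317297314 0.04174057317213131 [[0.73, -0.58, 0.36, 917.78], [0.68, 0.61, -0.41, -569.47], [0.01, 0.54, 0.84, 986.18], [0.0, 0.0, 0.0, 1.0]]
side 42.20508496492841 268.7081730986584 197.64781004088297 -0.06574034987506663 [[-0.7, 0.47, -0.54, -239.16], [-0.71, -0.46, 0.53, 615.02], [0.0, 0.76, 0.65, 979.64], [0.0, 0.0, 0.0, 1.0]]
wrist 67.63574972510102 284.9702257407672 208.83102997255614 -0.07128389312537683 [[0.33, -0.91, -0.24, 121.0], [0.94, 0.32, 0.09, 540.06], [-0.0, -0.26, 0.97, 372.69], [0.0, 0.0, 0.0, 1.0]]
[181.03051584 518.78525891 230.47197702] [[-0.944, 0.329, -0.001], [0.329, 0.944, -0.002], [-0.0, -0.002, -1.0]] 85.90818752275425 0.15
```

View pics/scene0.png

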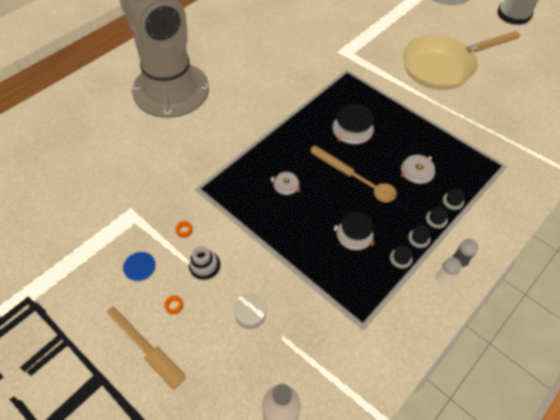

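View pics/side0.png

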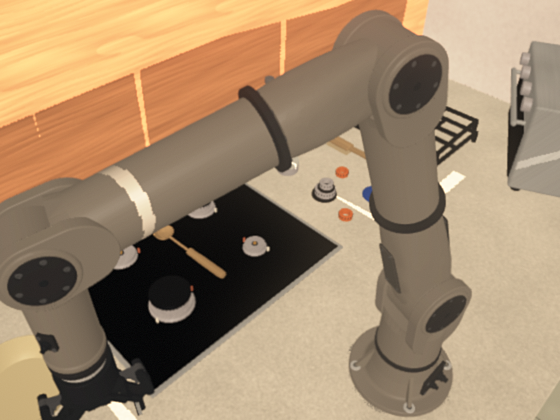

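The scene view shows the pile at (204,262), with the crowns and small cap stacked on the black large cap. The open bases are small at (287,183) and large at (418,169). The look-alikes are orange rings at (184,229) and (174,304), and a blue disc at (139,266). The side view also shows the pile, at (325,190), and the bases at (256,246) and about (122,257). Next is one enlarged crop to confirm.

Run:
```python
from h import *
import pickle
S=pickle.load(open('scene0.pkl','rb'));D=pickle.load(open('side0.pkl','rb'))
def cr(im,u,v,h=25,s=8): return cv2.resize(im[v-h:v+h,u-h:u+h],(266,266),interpolation=cv2.INTER_CUBIC)
a=np.hstack([cr(S['frame'],204,262),cr(S['frame'],287,183),cr(S['frame'],418,169)])
b=np.hstack([cr(D['frame'],325,188),cr(D['frame'],256,246),cr(D['frame'],124,255)])
cv2.imwrite('pics/c1.png',np.vstack([a,b]))
for n,p,q in [('pile top',(202,253),(325,182)),('small jet',(287,182),(255,243)),('large',(419,166),(122,257))]:
    o1,d1=ray(S,*p);o2,d2=ray(D,*q)
    A=np.stack([d1,-d2],1);t=np.linalg.lstsq(A,o2-o1,rcond=None)[0]
    print(n,(o1+d1*t[0]).round(1),(o2+d2*t[1]).round(1))
```

```text
pile top [ 463.1 -299.    46.9] [ 464.2 -298.    46.7]
small jet [454.  -21.3  17.7] [451.8 -23.3  17.5]
large [654.7 240.2  13.4] [649.3 234.9  10.4]
```

View pics/c1.png

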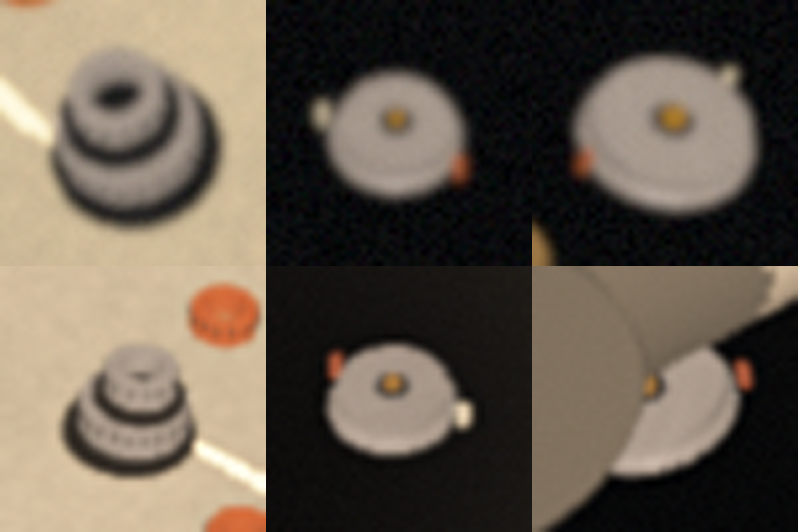

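View pics/wrist0.png

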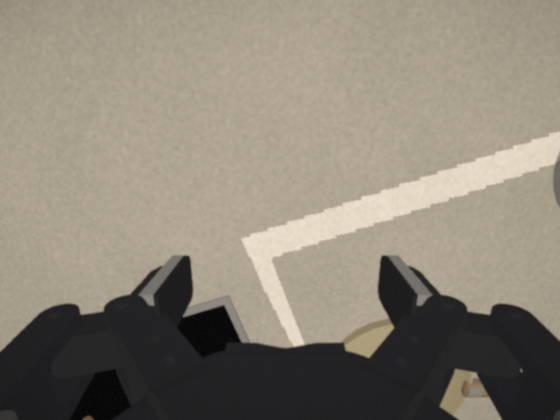

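Confirmed: the pile, top to bottom, is a bare small crown, black small cap, bare large crown and black large cap. The orange rings and blue disc are decoys. The base with the wider seat, at (418,169), is the large one, and (287,183) is the small one. First move is to a hover over the large base.

Emit:
drive_tool([
  [1, [-54, -11, 0], 0],
  [1, [-54, -11, 0], 0],
  [1, [-54, -11, 0], 0],
  [1, [-54, -11, 0], 0],
  [1, [-54, -11, 0], 0],
  [1, [-54, -11, 0], 0],
  [1, [-54, -11, 0], 0],
  [1, [-54, -11, 0], 0],
  [1, [-54, -11, 0], 0],
  [1, [-54, -11, 0], 0],
  [1, [0, 0, 0], 0],
  [1, [0, 0, 0], 0],
], force=30)

```text
time: 1.65
ee_pos: [654.3, 238.0, 230.4]
orientation: [[-0.944, 0.329, -0.002], [0.329, 0.944, 0.001], [0.002, -0.0, -1.0]]
ft_force: [-0.1, 1.1, -0.7]
finger_gap: 85.7
gripper_force: 0.0
```

```bash
cat >> h.py <<'E'
import sys
def go(x,y,z,n=None,yaw=None):
    s=sense();R=np.array(s['orientation']);p=np.array(s['ee_pos']);d=R.T@(np.array([x,y,z])-p)
    n=n or int(np.ceil(np.linalg.norm(d)/58));print('pos',p.round(1),'yaw_x',np.degrees(np.arctan2(R[1,0],R[0,0])).round(1),'tot',d.round(1),'n',n,'row',(d/n).round(1),'t',round(s['time'],1),'F',np.round(s['ft_force'],1),'gap',round(s['finger_gap'],1),'q7',round(s['q'][6],2))
E
python3 - <<'E'
from h import *
import pickle
S=pickle.load(open('scene0.pkl','rb'))
for n,p,z in [('o1',(184,229),14),('o2',(174,304),14),('blue',(139,266),9),('tin',(250,310),36),('brush',(110,311),20),('brush',(180,380),20),('cornerhobnear',(201,189),3)]: print(n,onz(S,*p,z)[:2].round())
c=cap('wrist','w1.png'); pickle.dump(c,open('w1.pkl','wb'));print(proj(c,[652,237,20]))
go(453,-22,230)
E
```

```text
o1 [ 372. -276.]
o2 [ 493. -409.]
blue [ 370. -402.]
tin [ 623. -317.]
brush [ 414. -507.]
brush [ 620. -501.]
cornerhobnear [ 311. -170.]
[283.35353277 181.35459261]
pos [653.8 239.1 231. ] yaw_x 160.9 tot [ 104.1 -312.5    0.9] n 6 row [ 17.4 -52.1   0.2] t 1.7 F [-0.3  0.7 -0.1] gap 85.2 q7 0.94
```

View pics/w1.png

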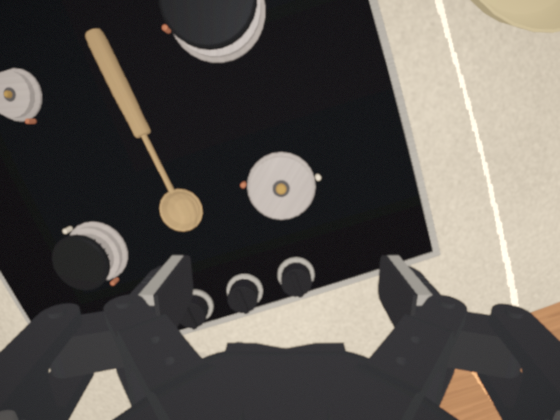

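The wrist view shows the large base at (281,186), with its jet and pins, and the spoon head at (181,210). Next stop is the small base.

Emit:
drive_tool([
  [1, [17.4, -52.1, 0], 0],
  [1, [17.4, -52.1, 0], 0],
  [1, [17.4, -52.1, 0], 0],
  [1, [17.4, -52.1, 0], 0],
  [1, [17.4, -52.1, 0], 0],
  [1, [17.4, -52.1, 0], 0],
  [1, [0, 0, 0], 0],
  [1, [0, 0, 0], 0],
])

```text
time: 2.7
ee_pos: [453.2, -21.2, 232.0]
orientation: [[-0.945, 0.327, 0.002], [0.327, 0.945, 0.002], [-0.001, 0.002, -1.0]]
ft_force: [0.5, -0.1, 0.3]
finger_gap: 85.5
gripper_force: 0.0
```

```bash
cat >> h.py <<'E'
def disc(c,guess,R,z,lo,hi,sat=60):
    """centre+radius (mm) of a bright grey disc near world guess, cast on plane z"""
    u,v=proj(c,[*guess,z]); hsv=cv2.cvtColor(c['frame'],cv2.COLOR_BGR2HSV)
    m=((hsv[...,2]>=lo)&(hsv[...,2]<=hi)&(hsv[...,1]<=sat)).astype(np.uint8)*255
    px=K(c)*R/np.linalg.norm(np.array(c['world_from_camera'])[:3,3]-np.array([*guess,z]))
    w=np.zeros_like(m);cv2.circle(w,(int(round(u)),int(round(v))),int(px*1.5),255,-1);m&=w
    m=cv2.morphologyEx(m,cv2.MORPH_OPEN,np.ones((5,5),np.uint8))
    k=max(cv2.findContours(m,cv2.RETR_EXTERNAL,cv2.CHAIN_APPROX_NONE)[0],key=cv2.contourArea)
    k=cv2.convexHull(k)
    P=np.array([onz(c,*q,z)[:2] for q in k[:,0].astype(float)])
    P=P.astype(np.float32);(cx,cy),(a,b),_=cv2.fitEllipse(P);e=cv2.fitEllipse(k)
    print('px',np.round(e[0],1),'world',round(cx,1),round(cy,1),'diam',round(a,1),round(b,1)); return cx,cy
def jet(c,guess,z):
    u,v=map(int,proj(c,[*guess,z]));f=c['frame'];hsv=cv2.cvtColor(f,cv2.COLOR_BGR2HSV)
    m=((hsv[...,1]>110)&(hsv[...,0]>12)&(hsv[...,0]<30)&(hsv[...,2]>80)).astype(np.uint8);w=np.zeros_like(m);cv2.circle(w,(u,v),18,1,-1);M=cv2.moments(m&w)
    print('jet',onz(c,M['m10']/M['m00'],M['m01']/M['m00'],z).round(1),M['m00'])
E
python3 - <<'E'
from h import *
import pickle
c1=pickle.load(open('w1.pkl','rb'));disc(c1,(652,237),36,17,110,255);jet(c1,(652,237),23)
c=cap('wrist','w2.png'); pickle.dump(c,open('w2.pkl','wb'));disc(c,(453,-22),26,17,110,255);jet(c,(453,-22),23)
go(463,-298,230)
E
```

```text
px [282.4 185.1] world 657.2 234.0 diam 78.4 84.4
jet [658.4 231.6  23. ] 76.0
px [282.3 179.2] world 450.3 -22.7 diam 58.9 62.3
jet [452.5 -23.   23. ] 30.0
pos [453.6 -20.9 231.8] yaw_x 161.0 tot [ -99.2 -258.9    1.4] n 5 row [-19.8 -51.8   0.3] t 2.8 F [ 0.4 -0.1 -0.1] gap 85.1 q7 1.29
```

Emit:
drive_tool([
  [1, [-19.8, -51.8, 0], 0],
  [1, [-19.8, -51.8, 0], 0],
  [1, [-19.8, -51.8, 0], 0],
  [1, [-19.8, -51.8, 0], 0],
  [1, [-19.8, -51.8, 0], 0],
  [1, [0, 0, 0], 0],
  [1, [0, 0, 0], 0],
])

```text
time: 3.62
ee_pos: [462.8, -298.5, 230.6]
orientation: [[-0.945, 0.327, -0.0], [0.327, 0.945, 0.001], [0.001, 0.001, -1.0]]
ft_force: [-0.4, 0.2, -0.4]
finger_gap: 85.4
gripper_force: 0.0
```

Run:
```python
from h import *
import pickle
c1=pickle.load(open('w1.pkl','rb'));c2=pickle.load(open('w2.pkl','rb'))
c=cap('wrist'); pickle.dump(c,open('w3.pkl','wb'))
def cr(im,p,h): u,v=map(int,np.round(p)); return cv2.resize(im[v-h:v+h,u-h:u+h],(266,266),interpolation=cv2.INTER_NEAREST)
ps=[(282,185),(282,179),proj(c,[463,-298,40])]
print(ps[2]); go(463,-298,100)
cv2.imwrite('pics/c2.png',np.hstack([cr(k['frame'],p,48) for k,p in zip([c1,c2,c],ps)]))
```

```text
[285.01774942 186.0157798 ]
pos [ 463.  -297.8  230.8] yaw_x 161.0 tot [ -0.2  -0.4 130.8] n 3 row [-0.1 -0.1 43.6] t 3.7 F [-0.1  0.8  0.6] gap 84.9 q7 1.94
```

View pics/c2.png

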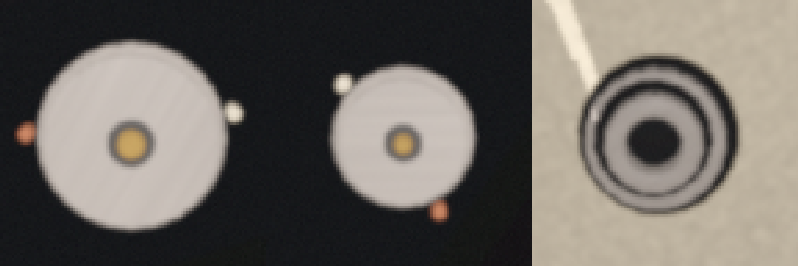

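The crops show jet centres at about (281.3,189.0) for the large base and (283.5,183.0) for the small one. The small crown's bore is at (281.4,189.3), with the pile clear all round.

Run:
```python
from h import *
import pickle
c=[pickle.load(open(f'w{i}.pkl','rb')) for i in (1,2,3)]
print(onz(c[0],281.3,189,23),onz(c[1],283.5,183,23)); p=onz(c[2],281.2,189.2,51);print(p)
go(p[0],p[1],62)
```

```text
[659.04291394 232.08112167  23.        ] [453.34091095 -22.30426094  23.        ]
[ 462.90617519 -302.21145036   51.        ]
pos [ 463.  -297.8  230.8] yaw_x 161.0 tot [ -1.5  -4.5 168.7] n 3 row [-0.5 -1.5 56.2] t 3.7 F [-0.1  0.8  0.6] gap 84.9 q7 1.94
```

Emit:
drive_tool([
  [0.57, [-15.8, 20.8, 49], 0],
  [0.57, [-15.8, 20.8, 49], 0],
  [0.57, [-15.8, 20.8, 49], 0],
  [0.57, [-15.8, 20.8, 49], 0],
  [0.57, [0, 0, 25], 0],
  [0.57, [0, 0, 5], 0],
  [0.57, [0, 0, 2], 0],
  [0.57, [0, 0, 0], 0],
  [0.57, [0, 0, 0], 0],
])

```text
time: 4.8
ee_pos: [549.3, -243.2, 4.7]
orientation: [[-0.944, 0.33, 0.002], [0.33, 0.944, -0.001], [-0.003, 0.0, -1.0]]
ft_force: [0.0, 0.5, 0.7]
finger_gap: 48.5
gripper_force: 0.0
```

Emit:
drive_tool([
  [0.57, [0, 0, 1.5], 0],
  [0.57, [0, 0, 1.5], 0],
  [0.57, [0, 0, 1.5], 0],
  [0.57, [0, 0, 1.0], 0],
  [0.57, [0, 0, 0], 0],
])

```text
time: 5.42
ee_pos: [548.4, -242.6, -2.4]
orientation: [[-0.944, 0.329, -0.0], [0.329, 0.944, 0.0], [0.0, 0.0, -1.0]]
ft_force: [0.5, -0.2, 0.3]
finger_gap: 48.8
gripper_force: 0.0
```

Emit:
drive_tool([
  [0.57, [0, 0, 1], 0],
  [0.57, [0, 0, 1], 0],
  [0.57, [0, 0, 0], 0],
])

```text
time: 5.8
ee_pos: [548.5, -242.7, -2.7]
orientation: [[-0.944, 0.329, 0.0], [0.329, 0.944, 0.001], [-0.0, 0.001, -1.0]]
ft_force: [-2.1, 2.7, 7.8]
finger_gap: 48.6
gripper_force: 4.4
```

```bash
python3 -c "
from h import *
go(463,-300,60)"
```

```text
pos [ 548.5 -242.7   -2.7] yaw_x 160.8 tot [ 61.9 -82.3 -62.7] n 3 row [ 20.6 -27.4 -20.9] t 5.8 F [-2.1  2.7  7.8] gap 48.6 q7 1.89
```

Emit:
drive_tool([
  [0.64, [0, 0, -50], 0],
  [0.64, [0, 0, -45], 0],
  [0.64, [20.6, -27.6, 0], 0],
  [0.64, [20.6, -27.6, 0], 0],
  [0.64, [20.6, -27.6, 0], 0],
  [0.64, [0, 0, 30], 0],
  [0.64, [0, 0, 0], 0],
  [0.64, [0, 0, 0], 0],
])

```text
time: 6.8
ee_pos: [463.8, -300.2, 61.3]
orientation: [[-0.945, 0.328, 0.001], [0.328, 0.945, -0.0], [-0.001, 0.0, -1.0]]
ft_force: [0.7, -1.6, -0.0]
finger_gap: 54.6
gripper_force: 0.0
```

```bash
python3 -c "
from h import *
go(463,-300,36.5)"
```

```text
pos [ 463.8 -300.2   61.3] yaw_x 160.8 tot [ 0.8 -0.1 24.8] n 1 row [ 0.8 -0.1 24.8] t 6.8 F [ 0.7 -1.6 -0. ] gap 54.6 q7 2.02
```

Lower and squeeze gently once, then open.

Emit:
drive_tool([
  [0.64, [0.8, 0, 18], 0],
  [0.64, [0, 0, 7], 0],
  [0.64, [0, 0, 0], 0],
  [0.4, [0, 0, 0], 0],
  [0.4, [0, 0, 0], 0],
  [0.4, [0, 0, 0], 0],
  [0.4, [0, 0, 0], 0],
], force=20)

```text
time: 7.68
ee_pos: [462.9, -300.6, 36.7]
orientation: [[-0.944, 0.329, 0.002], [0.329, 0.944, -0.001], [-0.002, -0.0, -1.0]]
ft_force: [0.5, 0.5, 4.9]
finger_gap: 36.5
gripper_force: 20.4
```

Emit:
drive_tool([
  [0.64, [0, 0, 0], 0],
  [0.64, [0, 0, 0], 0],
  [0.64, [0, 0, 0], 0.174],
])

```text
time: 8.05
ee_pos: [461.7, -299.9, 35.3]
orientation: [[-0.87, 0.492, -0.001], [0.492, 0.87, 0.001], [0.001, 0.0, -1.0]]
ft_force: [-0.4, 0.2, 0.0]
finger_gap: 55.2
gripper_force: 0.0
```

```bash
python3 -c "
from h import *
go(463,-300.6,36.5)"
```

```text
pos [ 461.7 -299.9   35.3] yaw_x 150.5 tot [-1.5  0.  -1.2] n 1 row [-1.5  0.  -1.2] t 8.1 F [-0.4  0.2  0. ] gap 55.2 q7 1.88
```

Emit:
drive_tool([
  [0.64, [0, 0, -1], 0.175],
  [0.64, [0, 0, 0], 0.175],
  [0.64, [0, 0, 0], 0.175],
  [0.64, [0, 0, 0], 0.175],
  [0.64, [0, 0, 0], 0.175],
  [0.64, [0, 0, 0], 0.175],
  [0.64, [0, 0, 0], 0.175],
  [0.64, [0, 0, 0], 0.175],
  [0.38, [0, 0, 0], 0],
  [0.38, [0, 0, 0], 0],
  [0.38, [0, 0, 0], 0],
  [0.38, [0, 0, 0], 0],
], force=35)

```text
time: 9.55
ee_pos: [462.0, -300.1, 36.7]
orientation: [[0.332, 0.943, -0.0], [0.943, -0.332, 0.0], [0.0, -0.0, -1.0]]
ft_force: [-0.4, -0.4, -0.9]
finger_gap: 36.0
gripper_force: 35.0
```

```bash
python3 -c "
from h import *
go(463,-300.6,110)"
```

```text
pos [ 462.  -300.1   36.7] yaw_x 70.6 tot [ -0.1   1.1 -73.3] n 2 row [ -0.1   0.6 -36.7] t 9.6 F [-0.4 -0.4 -0.9] gap 36.0 q7 0.69
```

Emit:
drive_tool([
  [0.38, [0, 0, -20], 0],
  [0.38, [0, 0, -55], 0],
  [0.38, [51.8, -20.1, 0], 0],
  [0.38, [51.8, -20.1, 0], 0],
  [0.38, [51.8, -20.1, 0], 0],
  [0.38, [51.8, -20.1, 0], 0],
  [0.38, [51.8, -20.1, 0], 0],
  [0.38, [0, 0, 40], 0],
  [0.38, [0, 0, 40], 0],
  [0.38, [0, 0, 0], 0],
  [0.38, [0, 0, 0], 0],
])

```text
time: 10.92
ee_pos: [454.9, -23.3, 33.5]
orientation: [[0.334, 0.943, 0.003], [0.943, -0.334, -0.0], [0.001, 0.003, -1.0]]
ft_force: [0.1, 0.3, -0.5]
finger_gap: 35.6
gripper_force: 35.4
```

```bash
python3 -c "
from h import *
go(453.2,-22.3,24)
cap('side','s1.png');cap('scene','sc1.png')"
```

```text
pos [454.9 -23.3  33.5] yaw_x 70.5 tot [ 0.4 -2.   9.5] n 1 row [ 0.4 -2.   9.5] t 10.9 F [ 0.1  0.3 -0.5] gap 35.6 q7 0.15
```

Emit:
drive_tool([
  [0.38, [0.3, -1.5, 7], 0],
  [0.38, [0, 0, 3], 0],
  [0.38, [0, 0, 2], 0],
  [0.38, [0, 0, 0], 0],
])

```text
time: 11.52
ee_pos: [452.4, -21.5, 23.2]
orientation: [[0.333, 0.943, -0.0], [0.943, -0.333, 0.005], [0.004, -0.002, -1.0]]
ft_force: [-9.7, 2.0, 35.1]
finger_gap: 36.1
gripper_force: 38.4
```

Emit:
drive_tool([
  [0.38, [0, 0, 1], 0],
  [0.38, [0, 0, 1], 0],
  [0.38, [0, 0, 0], 0],
])

```text
time: 11.9
ee_pos: [453.1, -21.6, 21.4]
orientation: [[0.334, 0.943, 0.001], [0.943, -0.334, 0.005], [0.005, -0.0, -1.0]]
ft_force: [-7.8, 1.4, 35.1]
finger_gap: 35.6
gripper_force: 34.8
```

Emit:
drive_tool([
  [0.38, [0, 0, -2], 0],
  [0.38, [0, 0, 0], 0],
])

```text
time: 12.15
ee_pos: [453.1, -21.6, 21.6]
orientation: [[0.333, 0.943, 0.002], [0.943, -0.333, 0.002], [0.003, 0.001, -1.0]]
ft_force: [-3.3, 1.0, 15.5]
finger_gap: 35.9
gripper_force: 35.9
```

Emit:
drive_tool([
  [0.6, [0, 0, 0], 0],
  [0.62, [0, 0, 0], 0],
  [0.62, [0, 0, 0], 0],
  [0.62, [0, 0, -50], 0],
  [0.62, [0, 0, -58], 0],
  [0.62, [0, 0, -58], 0],
  [0.62, [0, 0, -42], 0],
  [0.62, [0, 0, 0], 0],
  [0.62, [0, 0, 0], 0],
])

```text
time: 13.28
ee_pos: [451.4, -21.4, 226.9]
orientation: [[0.332, 0.943, -0.002], [0.943, -0.332, 0.0], [-0.0, -0.002, -1.0]]
ft_force: [-0.3, 0.4, -0.4]
finger_gap: 52.6
gripper_force: 0.0
```

Run:
```python
from h import *
import pickle
c=cap('wrist','w4.png');pickle.dump(c,open('w4.pkl','wb')); S=cap('scene'); D=cap('side');s=sense();print(s['ee_pos'])
def cr(im,p,h): u,v=map(int,np.round(p));print(u,v); return cv2.resize(im[v-h:v+h,u-h:u+h],(266,266),interpolation=cv2.INTER_NEAREST)
P=[453,-22,25]
cv2.imwrite('pics/c3.png',np.hstack([cr(k['frame'],proj(k,P),h) for k,h in((c,48),(S,30),(D,30))]))
```

```text
[450.94996409 -21.59012117 226.30924933]
285 186
287 180
254 241
```

View pics/c3.png

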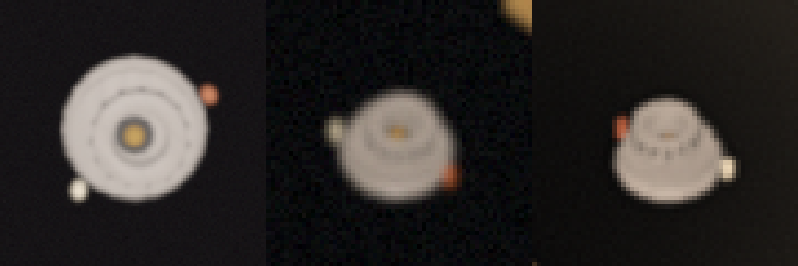

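The crown is seated level, with the jet visible inside its bore in all three views. I'll check centring in a stretched enlargement.

Run:
```python
from h import *
import pickle
c=pickle.load(open('w4.pkl','rb'))
def cr(f,u,v,h): 
    g=cv2.cvtColor(f,cv2.COLOR_BGR2GRAY)[v-h:v+h,u-h:u+h].astype(float); g=np.clip((g-100)/(200-100),0,1)*255
    return cv2.resize(g.astype(np.uint8),(600,600),interpolation=cv2.INTER_CUBIC)
cv2.imwrite('pics/c4.png',cr(c['frame'],285,186,30))
```

```text
(no output)
```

View pics/c4.png

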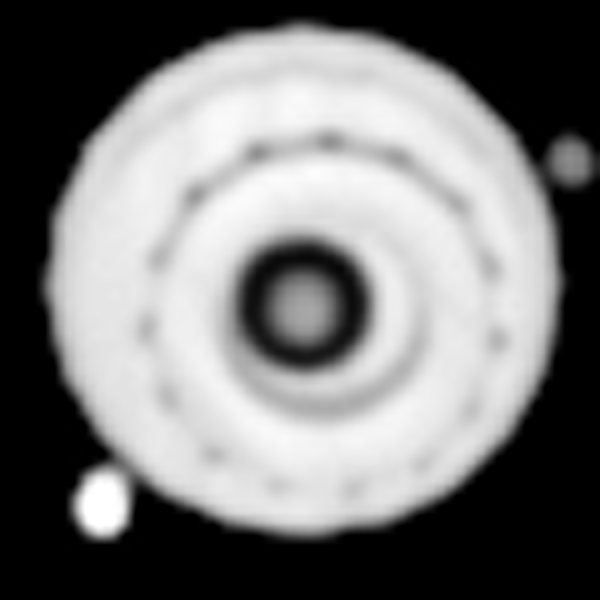

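The crown sits about 2 mm along tool +y and under 1 mm along −x of the jet centre. I'll go back down, re-centre it by closing at the corrected pose, and nudge it in x.

Emit:
drive_tool([
  [0.62, [0, -2, 58], 0],
  [0.62, [0, 0, 58], 0],
  [0.62, [0, 0, 55], 0],
  [0.62, [0, 0, 28], 0],
  [0.62, [0, 0, 8], 0],
  [0.62, [0, 0, 0], 0],
  [0.38, [0, 0, 0], 0],
  [0.38, [0, 0, 0], 0],
  [0.38, [0, 0, 0], 0],
  [0.38, [0.8, 0, -1], 0],
  [0.38, [0, 0, 0.5], 0],
  [0.38, [0, 0, 0], 0],
], force=20)

```text
time: 14.92
ee_pos: [450.5, -19.9, 21.7]
orientation: [[0.332, 0.943, -0.0], [0.943, -0.332, 0.001], [0.001, -0.001, -1.0]]
ft_force: [-2.2, 1.2, 7.3]
finger_gap: 36.0
gripper_force: 20.7
```

Emit:
drive_tool([
  [0.62, [0, 0, 0], 0],
  [0.62, [0, 0, 0], 0],
  [0.62, [0, 0, -50], 0],
  [0.62, [0, 0, -58], 0],
  [0.62, [0, 0, -58], 0],
  [0.62, [0, 0, -41], 0],
  [0.62, [0, 0, 0], 0],
  [0.62, [0, 0, 0], 0],
])

```text
time: 15.92
ee_pos: [449.7, -19.9, 227.4]
orientation: [[0.332, 0.943, -0.002], [0.943, -0.332, 0.0], [-0.0, -0.002, -1.0]]
ft_force: [-0.3, -0.1, -0.1]
finger_gap: 52.9
gripper_force: 0.0
```

```bash
cat >> h.py <<'E'
def zoom(c,u,v,h,fn):
    g=cv2.cvtColor(c['frame'],cv2.COLOR_BGR2GRAY)[v-h:v+h,u-h:u+h].astype(float); g=np.clip((g-100)/100,0,1)*255
    cv2.imwrite('pics/'+fn,cv2.resize(g.astype(np.uint8),(600,600),interpolation=cv2.INTER_CUBIC))
def pose(n=4):
    P=[]
    for _ in range(n): cap('side'); P.append(sense()['ee_pos'])
    print('avg',np.mean(P,0).round(2)); return np.mean(P,0)
E
python3 - <<'E'
from h import *
import pickle
c=cap('wrist');pickle.dump(c,open('w5.pkl','wb'));zoom(c,285,186,30,'c5.png');pose();go(462,-300.2,230)
E
```

```text
avg [449.44 -20.22 226.96]
pos [449.7 -20.3 227.2] yaw_x 70.6 tot [-259.8  104.8   -2.6] n 5 row [-52.   21.   -0.5] t 16.2 F [-1.1 -0.5 -0.2] gap 53.1 q7 -0.13
```

View pics/c5.png

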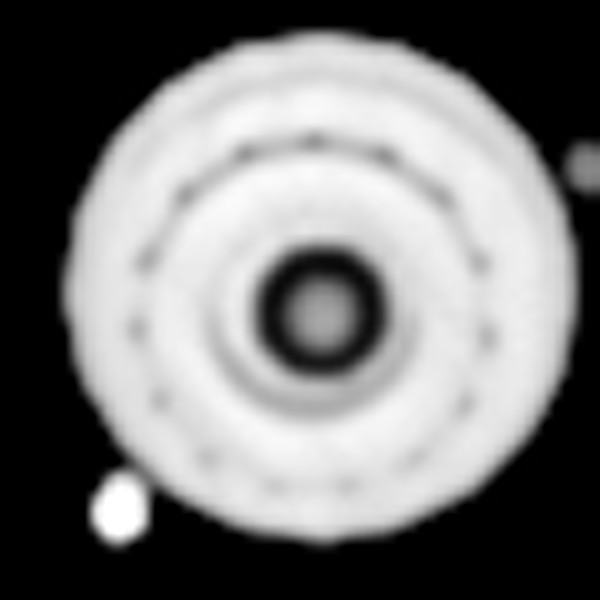

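The crown is now within about 1 mm of the jet centre. Next is the small cap.

Emit:
drive_tool([
  [0.74, [-52, 21, 0], 0],
  [0.74, [-52, 21, 0], 0],
  [0.74, [-52, 21, 0], 0],
  [0.74, [-52, 21, 20], 0],
  [0.74, [-52, 21, 30], 0],
  [0.74, [0, 0, 50], 0],
  [0.74, [0, 0, 50], 0],
  [0.74, [0, 0, 26], 0],
  [0.74, [0, 0, 0], 0],
  [0.74, [0, 0, 0], 0],
])

```text
time: 17.42
ee_pos: [463.5, -300.3, 53.7]
orientation: [[0.333, 0.943, 0.001], [0.943, -0.333, -0.001], [-0.001, 0.001, -1.0]]
ft_force: [0.1, -0.4, -0.2]
finger_gap: 63.0
gripper_force: 0.0
```

```bash
python3 -c "
from h import *
pose();go(462,-300.2,26.5)"
```

```text
avg [ 463.98 -300.29   54.28]
pos [ 463.9 -300.1   54.2] yaw_x 70.6 tot [-0.8 -1.8 27.7] n 1 row [-0.8 -1.8 27.7] t 17.6 F [-0.1  0.7  0.1] gap 63.2 q7 0.71
```

Emit:
drive_tool([
  [0.74, [-0.7, -1.8, 20], 0],
  [0.74, [0, 0, 7.7], 0],
  [0.74, [0, 0, 0], 0],
  [0.5, [0, 0, 0], 0],
  [0.5, [0, 0, 0], 0],
  [0.5, [0, 0, 0], 0],
  [0.5, [0, 0, 0], 0],
], force=20)

```text
time: 18.5
ee_pos: [461.7, -300.0, 26.1]
orientation: [[0.332, 0.943, 0.001], [0.943, -0.332, -0.001], [-0.0, 0.002, -1.0]]
ft_force: [-0.7, 0.1, 5.1]
finger_gap: 46.4
gripper_force: 20.7
```

Emit:
drive_tool([
  [0.74, [0, 0, -0.5], 0],
  [0.74, [0, 0, 0], 0],
  [0.74, [0, 0, 0], -0.175],
  [0.74, [0, 0, 0], -0.175],
  [0.74, [0, 0, 0], -0.175],
  [0.74, [0, 0, 0], -0.175],
  [0.74, [0, 0, 0], -0.175],
  [0.74, [0, 0, 0], -0.175],
  [0.74, [0, 0, 0], -0.175],
  [0.74, [0, 0, 0], -0.175],
  [0.74, [0, 0, 0], -0.175],
  [0.74, [0, 0, 0], 0],
])

```text
time: 20.0
ee_pos: [460.9, -299.5, 25.4]
orientation: [[-0.944, 0.331, -0.0], [0.331, 0.944, 0.001], [0.0, 0.0, -1.0]]
ft_force: [-0.3, -0.3, 0.0]
finger_gap: 63.1
gripper_force: 0.0
```

Emit:
drive_tool([
  [0.48, [0, 0, 0], 0],
  [0.48, [0, 0, 0], 0],
  [0.48, [0, 0, 0], 0],
  [0.48, [0, 0, 0], 0],
  [0.48, [0, 0, -10], 0],
  [0.48, [0, 0, -30], 0],
  [0.48, [0, 0, -40], 0],
  [0.48, [0, 0, 0], 0],
], force=40)

```text
time: 21.0
ee_pos: [463.5, -301.2, 109.0]
orientation: [[-0.945, 0.328, 0.007], [0.328, 0.945, -0.004], [-0.008, -0.001, -1.0]]
ft_force: [1.1, -0.3, -1.7]
finger_gap: 45.5
gripper_force: 41.2
```

```bash
python3 -c "
from h import *
cap('scene','sc2.png');pose();go(450.6,-20.1,106)"
```

```text
avg [ 460.53 -298.68  104.69]
pos [ 460.2 -298.5  104.2] yaw_x 160.8 tot [100.5 259.9  -1.3] n 5 row [20.1 52.  -0.3] t 21.2 F [-0.2  0.9 -0.4] gap 45.4 q7 2.02
```

View pics/sc2.png

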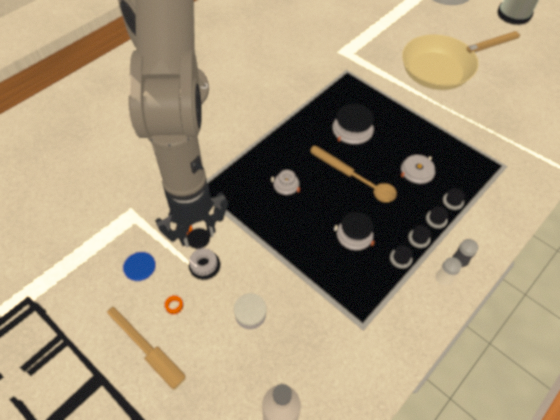

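The scene shows the small cap held in the gripper and the large crown still on its cap at (204,263). Carry the cap over.

Emit:
drive_tool([
  [0.48, [20.1, 52, 0], 0],
  [0.48, [20.1, 52, 0], 0],
  [0.48, [20.1, 52, 0], 0],
  [0.48, [20.1, 52, 0], 0],
  [0.48, [20.1, 52, 0], 0],
  [0.48, [0, 0, 30], 0],
  [0.48, [0, 0, 28], 0],
  [0.48, [0, 0, 0], 0],
  [0.48, [0, 0, 0], 0],
  [0.48, [0, 0, 0], 0],
])

```text
time: 22.5
ee_pos: [452.6, -21.2, 48.6]
orientation: [[-0.944, 0.329, 0.002], [0.329, 0.944, 0.0], [-0.002, 0.001, -1.0]]
ft_force: [-0.1, -0.7, 0.0]
finger_gap: 45.3
gripper_force: 41.3
```

```bash
python3 -c "
from h import *
pose();go(450.6,-20.1,38)"
```

```text
avg [452.38 -21.07  48.43]
pos [452.1 -21.   48.2] yaw_x 160.8 tot [ 1.7  0.3 10.2] n 1 row [ 1.7  0.3 10.2] t 22.7 F [-0.5 -0.3 -1.5] gap 45.3 q7 1.45
```

Emit:
drive_tool([
  [0.48, [2, 0.3, 5], 0],
  [0.48, [0, 0, 5], 0],
  [0.48, [0, 0, 1], 0],
  [0.48, [0, 0, 0], 0],
  [0.48, [0, 0, 0], 0],
])

```text
time: 23.32
ee_pos: [449.5, -19.8, 36.9]
orientation: [[-0.945, 0.328, -0.001], [0.328, 0.945, 0.001], [0.001, 0.0, -1.0]]
ft_force: [-2.1, 0.2, 6.0]
finger_gap: 45.5
gripper_force: 41.8
```

Emit:
drive_tool([
  [0.48, [0, 0, 1], 0],
  [0.48, [0, 0, 0.7], 0],
  [0.48, [0, 0, 0], 0],
])

```text
time: 23.7
ee_pos: [449.6, -19.8, 36.7]
orientation: [[-0.945, 0.328, -0.001], [0.328, 0.945, 0.002], [0.002, 0.001, -1.0]]
ft_force: [-5.6, 0.3, 18.6]
finger_gap: 45.0
gripper_force: 42.8
```

Contact. I'll release, rise and look.

Emit:
drive_tool([
  [0.48, [0, 0, -1.2], 0],
  [0.48, [0, 0, 0], 0],
  [0.74, [0, 0, 0], 0],
  [0.74, [0, 0, 0], 0],
  [0.74, [0, 0, -50], 0],
  [0.74, [0, 0, -58], 0],
  [0.74, [0, 0, -58], 0],
  [0.74, [0, 0, -25], 0],
  [0.74, [0, 0, 0], 0],
  [0.74, [0, 0, 0], 0],
  [0.74, [0, 0, 0], 0],
])

```text
time: 25.08
ee_pos: [448.6, -19.9, 225.4]
orientation: [[-0.944, 0.329, -0.004], [0.329, 0.944, -0.001], [0.003, -0.002, -1.0]]
ft_force: [-0.2, 0.7, 0.2]
finger_gap: 63.7
gripper_force: 0.0
```

Run:
```python
from h import *
import pickle
c=cap('wrist');pickle.dump(c,open('w6.pkl','wb'));S=cap('scene');D=cap('side')
def cr(im,p,h): u,v=map(int,np.round(p));print(u,v); return cv2.resize(cv2.convertScaleAbs(im[v-h:v+h,u-h:u+h],alpha=1.3),(266,266),interpolation=cv2.INTER_CUBIC)
P=[450,-20,25]
cv2.imwrite('pics/c6.png',np.hstack([cr(k['frame'],proj(k,P),h) for k,h in((c,36),(S,22),(D,22))]))
pose();go(462,-299.8,230)
```

```text
285 186
286 179
254 242
avg [449.56 -20.02 226.63]
pos [449.7 -20.  226.9] yaw_x 160.8 tot [-103.5 -260.2   -3.1] n 5 row [-20.7 -52.   -0.6] t 25.4 F [-0.5  0.9  0.6] gap 63.5 q7 1.31
```

View pics/c6.png

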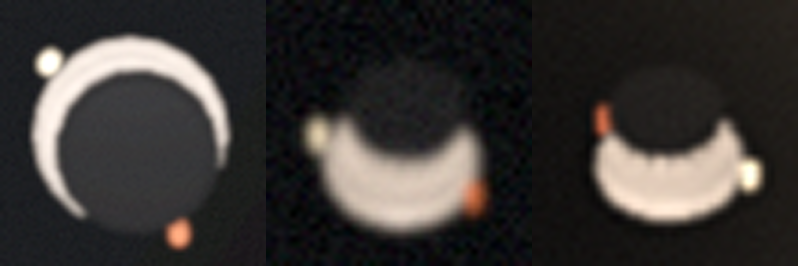

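Run:
```python
from h import *
import pickle
c=pickle.load(open('w6.pkl','rb'));g=cv2.cvtColor(c['frame'],cv2.COLOR_BGR2GRAY)
for z in (42,44,46): print(onz(c,286.2,191.1,z).round(1))
c2=pickle.load(open('w2.pkl','rb'))
# base silhouette horizontally + centre, both views
for k in (c2,c): 
    hsv=cv2.cvtColor(k['frame'],cv2.COLOR_BGR2HSV); m=((hsv[...,2]>110)&(hsv[...,1]<60)).astype(np.uint8); m[:, :230]=0;m[:,340:]=0;m[:140]=0;m[230:]=0
    m=cv2.morphologyEx(m,cv2.MORPH_OPEN,np.ones((3,3),np.uint8)); print([cv2.boundingRect(x) for x in cv2.findContours(m,0,2)[0] if cv2.contourArea(x)>50])
    print(np.array(k['world_from_camera'])[:3,3].round(1))
e=proj(c,[453.3,-22.3,23]);print(e)
r=np.array([[1 if 60>g[v,u]>38 else 0 for u in range(250,325)] for v in range(160,215)]);print(g[191,262:312]); print(g[160:216,286])
```

```text
[452.5 -20.   42. ]
[452.1 -19.9  44. ]
[451.7 -19.7  46. ]
[(258, 155, 51, 51)]
[392.8  -0.6 374.3]
[(258, 160, 53, 43)]
[389.    1.2 368. ]
[284.45182003 189.01959683]
[181 154  96  49  41  43  42  41  43  44  44  44  43  43  42  44  41  44
  43  43  43  44  42  44  43  42  44  43  42  43  43  43  43  43  42  43
  42  42  42  44  43  43  43  42  42  65 100  96  58  27]
[117 164 182 185 182 182 187 183 150  90  48  43  45  47  48  47  46  46
  47  46  49  47  46  46  45  44  46  45  44  43  44  43  43  42  42  44
  42  42  40  42  41  43  42  42  42  41  40  40  39  39  42  39  34  27
  23  24]
```

The cap is level, but sits about 1.8 mm along tool +y and about 1 mm along +x. I'll re-grip, lift, shift and set it down again.

Emit:
drive_tool([
  [0.74, [0, 0, 58], 0],
  [0.74, [0, 0, 58], 0],
  [0.74, [0, 0, 50], 0],
  [0.74, [0, 0, 20], 0],
  [0.74, [0, 0, 5], 0],
  [0.74, [0, 0, 0], 0],
  [0.48, [0, 0, 0], 0],
  [0.48, [0, 0, 0], 0],
  [0.48, [0, 0, 0], 0],
  [0.48, [0, 0, -3], 0],
  [0.48, [-1, -1.8, 0], 0],
  [0.48, [0, 0, 0], 0],
], force=30)

```text
time: 26.92
ee_pos: [450.0, -22.2, 39.1]
orientation: [[-0.944, 0.329, -0.0], [0.329, 0.944, -0.0], [0.0, -0.0, -1.0]]
ft_force: [-0.3, 0.4, -1.2]
finger_gap: 45.4
gripper_force: 30.8
```

Emit:
drive_tool([
  [0.48, [0, 0, 2], 0],
  [0.48, [0, 0, 1], 0],
  [0.48, [0, 0, 0.5], 0],
  [0.48, [0, 0, 0], 0],
])

```text
time: 27.42
ee_pos: [450.2, -22.1, 37.5]
orientation: [[-0.944, 0.329, -0.0], [0.329, 0.944, 0.001], [0.001, 0.001, -1.0]]
ft_force: [-5.6, 0.4, 18.0]
finger_gap: 45.3
gripper_force: 32.6
```

Emit:
drive_tool([
  [0.48, [0, 0, -1.2], 0],
  [0.48, [0, 0, 0], 0],
  [0.74, [0, 0, 0], 0],
  [0.74, [0, 0, 0], 0],
  [0.74, [0, 0, -50], 0],
  [0.74, [0, 0, -58], 0],
  [0.74, [0, 0, -58], 0],
  [0.74, [0, 0, -25], 0],
  [0.74, [0, 0, 0], 0],
  [0.74, [0, 0, 0], 0],
  [0.74, [0, 0, 0], 0],
])

```text
time: 28.8
ee_pos: [449.0, -22.0, 226.1]
orientation: [[-0.944, 0.329, -0.004], [0.329, 0.944, -0.001], [0.003, -0.002, -1.0]]
ft_force: [0.0, -0.8, -0.3]
finger_gap: 63.3
gripper_force: 0.0
```

```bash
cat >> h.py <<'E'
def darkcap(c,guess,z,R,hi=62,lo=33):
    u,v=proj(c,[*guess,z]);g=cv2.GaussianBlur(cv2.cvtColor(c['frame'],cv2.COLOR_BGR2GRAY),(3,3),0)
    m=((g<hi)&(g>lo)).astype(np.uint8)
    px=K(c)*R/np.linalg.norm(np.array(c['world_from_camera'])[:3,3]-np.array([*guess,z]))
    w=np.zeros_like(m);cv2.circle(w,(int(u),int(v)),int(px*1.25),1,-1);m&=w
    m=cv2.morphologyEx(m,cv2.MORPH_OPEN,cv2.getStructuringElement(2,(9,9)))
    k=max(cv2.findContours(m,0,1)[0],key=cv2.contourArea);e=cv2.fitEllipse(cv2.convexHull(k))
    print('cap px',np.round(e[0],1),'axes',np.round(e[1],1),'world',onz(c,*e[0],z)[:2].round(1))
E
python3 - <<'E'
from h import *
import pickle
darkcap(pickle.load(open('w6.pkl','rb')),(450,-20),44,24)
c=cap('wrist');pickle.dump(c,open('w7.pkl','wb'));darkcap(c,(450,-20),44,24)
hsv=cv2.cvtColor(c['frame'],cv2.COLOR_BGR2HSV); m=((hsv[...,2]>110)&(hsv[...,1]<60)).astype(np.uint8); m[:, :230]=0;m[:,340:]=0;m[:140]=0;m[230:]=0
m=cv2.morphologyEx(m,cv2.MORPH_OPEN,np.ones((3,3),np.uint8)); print([cv2.boundingRect(x) for x in cv2.findContours(m,0,2)[0] if cv2.contourArea(x)>50])
pose();go(462,-299.8,80)
E
```

```text
cap px [286.  191.1] axes [41.6 42.3] world [452.  -20.1]
cap px [285.4 190. ] axes [41.6 42.2] world [451.2 -22.3]
[(260, 159, 52, 38)]
avg [449.62 -22.05 226.91]
pos [449.9 -22.1 227.3] yaw_x 160.8 tot [-102.9 -258.2  147.3] n 6 row [-17.1 -43.   24.6] t 29.1 F [0.6 0.2 0.4] gap 62.9 q7 1.31
```

The small cap is within about 1 mm of centre, so that burner is done. Next is the large crown.

Emit:
drive_tool([
  [0.9, [-17.1, -43, 15], 0],
  [0.9, [-17.1, -43, 15], 0],
  [0.9, [-17.1, -43, 20], 0],
  [0.9, [-17.1, -43, 30], 0],
  [0.9, [-17.1, -43, 35], 0],
  [0.9, [-17.1, -43, 32], 0],
  [0.9, [0, 0, 38], 0],
  [0.9, [0, 0, 0], 0],
  [0.9, [0, 0, 0], 0],
])

```text
time: 30.18
ee_pos: [463.3, -299.1, 43.8]
orientation: [[-0.945, 0.327, 0.001], [0.327, 0.945, -0.0], [-0.001, 0.0, -1.0]]
ft_force: [0.2, -0.9, 0.7]
finger_gap: 76.5
gripper_force: 0.0
```

```bash
python3 -c "
from h import *
pose();go(462,-299.8,7.5)"
```

```text
avg [ 463.9  -299.4    44.58]
pos [ 463.8 -299.4   44.5] yaw_x 160.9 tot [ 1.7 -1.  37. ] n 1 row [ 1.7 -1.  37. ] t 30.4 F [-0.4  0.   0.5] gap 76.7 q7 2.11
```

Emit:
drive_tool([
  [0.9, [1.7, -1, 20], 0],
  [0.9, [0, 0, 17], 0],
  [0.9, [0, 0, 0], 0],
  [0.6, [0, 0, 0], 0],
  [0.6, [0, 0, 0], 0],
  [0.6, [0, 0, 0], 0],
  [0.6, [0, 0, 0], 0],
], force=20)

```text
time: 31.25
ee_pos: [461.0, -300.4, 6.7]
orientation: [[-0.944, 0.329, 0.002], [0.329, 0.944, -0.001], [-0.002, -0.0, -1.0]]
ft_force: [-0.3, -0.5, 4.7]
finger_gap: 56.6
gripper_force: 22.0
```

Emit:
drive_tool([
  [0.9, [0, 0, -0.3], 0],
  [0.9, [0, 0, 0], 0],
  [0.9, [0, 0, 0], 0.175],
  [0.9, [0, 0, 0], 0.175],
  [0.9, [0, 0, 0], 0.175],
  [0.9, [0, 0, 0], 0.175],
  [0.9, [0, 0, 0], 0.175],
  [0.9, [0, 0, 0], 0.175],
  [0.9, [0, 0, 0], 0.175],
  [0.9, [0, 0, 0], 0.175],
  [0.9, [0, 0, 0], 0.175],
  [0.9, [0, 0, 0], 0],
])

```text
time: 32.75
ee_pos: [460.1, -299.4, 5.6]
orientation: [[0.33, 0.944, -0.001], [0.944, -0.33, 0.0], [-0.0, -0.001, -1.0]]
ft_force: [-0.3, -0.4, -0.5]
finger_gap: 77.1
gripper_force: 0.0
```

Emit:
drive_tool([
  [0.6, [0, 0, 0], 0],
  [0.6, [0, 0, 0], 0],
  [0.6, [0, 0, 0], 0],
  [0.6, [0, 0, 0], 0],
], force=40)

```text
time: 33.25
ee_pos: [461.1, -300.0, 6.8]
orientation: [[0.332, 0.943, 0.002], [0.943, -0.332, -0.0], [0.0, 0.001, -1.0]]
ft_force: [1.0, 0.8, 5.9]
finger_gap: 57.2
gripper_force: 42.5
```

Emit:
drive_tool([
  [0.6, [0, 0, -10], 0],
  [0.6, [0, 0, -45], 0],
  [0.6, [0, 0, -55], 0],
  [0.6, [56.8, 0.7, 0], 0],
  [0.6, [56.8, 0.7, 0], 0],
  [0.6, [56.8, 0.7, 0], 0],
  [0.6, [56.8, 0.7, 0], 0],
  [0.6, [56.8, 0.7, 0], 0],
  [0.6, [56.8, 0.7, 0], 0],
  [0.6, [56.8, 0.7, 0], 0],
  [0.6, [56.8, 0.7, 0], 0],
  [0.6, [56.8, 0.7, 0], 0],
])

```text
time: 34.75
ee_pos: [636.0, 181.8, 115.6]
orientation: [[0.333, 0.943, -0.001], [0.943, -0.333, -0.001], [-0.001, -0.001, -1.0]]
ft_force: [1.1, -0.0, -1.1]
finger_gap: 57.0
gripper_force: 43.7
```

Emit:
drive_tool([
  [0.6, [56.8, 0.7, 0], 0],
  [0.6, [0, 0, 0], 0],
  [0.6, [0, 0, 45], 0],
  [0.6, [0, 0, 40], 0],
  [0.6, [0, 0, 0], 0],
  [0.6, [0, 0, 0], 0],
  [0.6, [0, 0, 0], 0],
])

```text
time: 35.62
ee_pos: [657.5, 233.2, 33.8]
orientation: [[0.333, 0.943, 0.004], [0.943, -0.333, 0.001], [0.002, 0.004, -1.0]]
ft_force: [-0.7, -0.4, -2.1]
finger_gap: 57.1
gripper_force: 43.7
```

```bash
python3 -c "
from h import *
pose();go(656.7,234.1,22)"
```

```text
avg [656.91 233.55  33.04]
pos [656.5 233.7  32.4] yaw_x 70.6 tot [ 0.5  0.  10.4] n 1 row [ 0.5  0.  10.4] t 35.8 F [-0.1 -0.5 -2.3] gap 57.1 q7 -0.2
```

Emit:
drive_tool([
  [0.6, [0.5, 0, 6], 0],
  [0.6, [0, 0, 4], 0],
  [0.6, [0, 0, 2], 0],
  [0.6, [0, 0, 0], 0],
  [0.6, [0, 0, 0], 0],
])

```text
time: 36.45
ee_pos: [655.9, 234.2, 19.9]
orientation: [[0.332, 0.943, -0.0], [0.943, -0.332, 0.0], [0.0, -0.0, -1.0]]
ft_force: [-3.5, 0.2, 5.5]
finger_gap: 57.0
gripper_force: 44.3
```

Emit:
drive_tool([
  [0.6, [0, 0, 1], 0],
  [0.6, [0, 0, 1], 0],
  [0.6, [0, 0, 0], 0],
])

```text
time: 36.83
ee_pos: [655.9, 234.2, 19.8]
orientation: [[0.332, 0.943, -0.0], [0.943, -0.332, 0.001], [0.001, -0.0, -1.0]]
ft_force: [-5.6, 0.9, 13.1]
finger_gap: 57.2
gripper_force: 44.9
```

Emit:
drive_tool([
  [0.6, [0, 0, -1.4], 0],
  [0.6, [0, 0, 0], 0],
  [0.85, [0, 0, 0], 0],
  [0.85, [0, 0, 0], 0],
  [0.85, [0, 0, -50], 0],
  [0.85, [0, 0, -58], 0],
  [0.85, [0, 0, -58], 0],
  [0.85, [0, 0, -42], 0],
  [0.85, [0, 0, 0], 0],
  [0.85, [0, 0, 0], 0],
  [0.85, [0, 0, 0], 0],
])

```text
time: 38.2
ee_pos: [655.2, 234.3, 224.2]
orientation: [[0.333, 0.943, -0.003], [0.943, -0.333, -0.0], [-0.002, -0.003, -1.0]]
ft_force: [-1.2, 0.4, -0.2]
finger_gap: 72.6
gripper_force: 0.0
```

Run:
```python
from h import *
import pickle
c=cap('wrist');pickle.dump(c,open('w8.pkl','wb'));p=pose();u,v=proj(c,[656,234,25]);print(u,v);zoom(c,285,186,40,'c8.png')
go(461,-299.8,227)
```

```text
avg [655.53 234.18 225.18]
284.66970120747555 185.8769054026102
pos [655.7 234.1 225.7] yaw_x 70.6 tot [-568.3   -6.1   -0.9] n 10 row [-56.8  -0.6  -0.1] t 38.5 F [0.  0.  0.7] gap 72.4 q7 -0.31
```

View pics/c8.png

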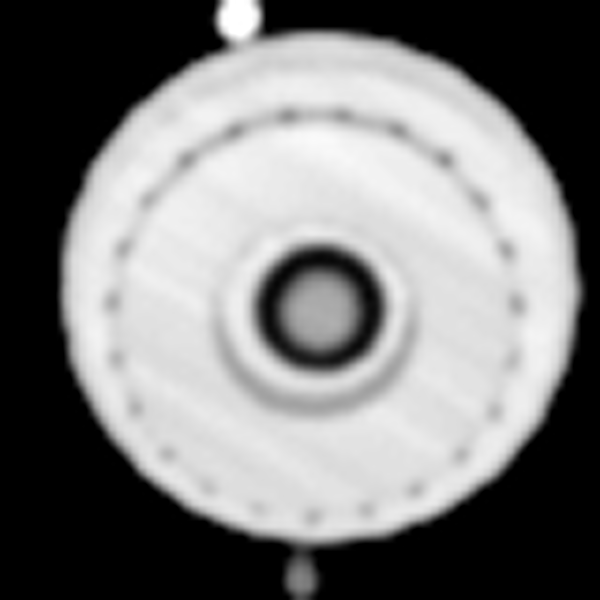

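The large crown is within about 1 mm of the jet centre and level. Now back to the large cap.

Emit:
drive_tool([
  [1, [-56.8, -0.6, 0], 0],
  [1, [-56.8, -0.6, 0], 0],
  [1, [-56.8, -0.6, 0], 0],
  [1, [-56.8, -0.6, 0], 0],
  [1, [-56.8, -0.6, 0], 0],
  [1, [-56.8, -0.6, 0], 0],
  [1, [-56.8, -0.6, 0], 0],
  [1, [-56.8, -0.6, 0], 0],
  [1, [-56.8, -0.6, 0], 0],
  [1, [-56.8, -0.6, 0], 0],
  [1, [0, 0, 0], 0],
  [1, [0, 0, 0], 0],
])

```text
time: 39.95
ee_pos: [461.5, -299.5, 226.4]
orientation: [[0.333, 0.943, 0.0], [0.943, -0.333, 0.001], [0.001, 0.0, -1.0]]
ft_force: [0.1, 1.0, 0.3]
finger_gap: 85.2
gripper_force: 0.0
```

```bash
python3 -c "
from h import *
c=cap('wrist','w9.png');darkcap(c,(461,-300),9,35,hi=90,lo=0);pose();go(461,-299.8,40)"
```

```text
cap px [290.5 183.5] axes [56.6 57.2] world [ 469.3 -302.3]
avg [ 462.6  -297.89  226.19]
pos [ 462.5 -298.   226.3] yaw_x 70.8 tot [ -2.2  -0.8 186.3] n 4 row [-0.6 -0.2 46.6] t 40.2 F [-0.8  0.6  0.2] gap 85.4 q7 0.62
```

Emit:
drive_tool([
  [1, [-1, 5, 50], 0],
  [1, [0, 0, 50], 0],
  [1, [0, 0, 50], 0],
  [1, [0, 0, 46], 0],
  [1, [0, 0, 0], 0],
  [1, [0, 0, 0], 0],
  [1, [0, 0, 0], 0],
])

```text
time: 41.08
ee_pos: [467.5, -303.5, 33.0]
orientation: [[0.332, 0.943, 0.004], [0.943, -0.332, -0.003], [-0.001, 0.005, -1.0]]
ft_force: [0.8, 0.8, 0.2]
finger_gap: 85.6
gripper_force: 0.0
```

```bash
python3 -c "
from h import *
pose();go(467,-300.5,-6)"
```

```text
avg [ 466.93 -303.01   32.21]
pos [ 466.6 -302.7   31.7] yaw_x 70.6 tot [ 2.2 -0.4 37.7] n 1 row [ 2.2 -0.4 37.7] t 41.3 F [-1.   0.9 -0.2] gap 85.5 q7 0.78
```

Emit:
drive_tool([
  [1, [2.3, 0, 20], 0],
  [1, [0, 0, 10], 0],
  [1, [0, 0, 5], 0],
  [1, [0, 0, 0], 0],
  [1, [0, 0, 0], 0],
])

```text
time: 41.9
ee_pos: [466.8, -300.5, -4.2]
orientation: [[0.333, 0.943, 0.0], [0.943, -0.333, -0.001], [-0.0, 0.001, -1.0]]
ft_force: [-0.5, 0.1, 0.2]
finger_gap: 85.2
gripper_force: 0.0
```

```bash
python3 -c "
from h import *
pose();go(467,-300.5,-6)"
```

```text
avg [ 466.89 -300.4    -4.09]
pos [ 466.9 -300.3   -4.1] yaw_x 70.6 tot [-0.2  0.2  1.9] n 1 row [-0.2  0.2  1.9] t 42.1 F [0.4 0.8 0.5] gap 85.8 q7 0.81
```

Emit:
drive_tool([
  [1, [0, 0, 1.4], 0],
  [0.74, [0, 0, 0], 0],
  [0.74, [0, 0, 0], 0],
  [0.74, [0, 0, 0], 0],
  [0.74, [0, 0, 0], 0],
], force=20)

```text
time: 42.72
ee_pos: [466.9, -300.1, -5.7]
orientation: [[0.332, 0.943, 0.0], [0.943, -0.332, -0.0], [0.0, 0.0, -1.0]]
ft_force: [-0.1, 1.3, 1.8]
finger_gap: 68.4
gripper_force: 22.8
```

Emit:
drive_tool([
  [1, [0, 0, 0], 0],
  [1, [0, 0, 0], 0],
  [1, [0, 0, 0], -0.175],
  [1, [0, 0, 0], -0.175],
  [1, [0, 0, 0], -0.175],
  [1, [0, 0, 0], -0.175],
  [1, [0, 0, 0], -0.175],
  [1, [0, 0, 0], -0.175],
  [1, [0, 0, 0], -0.175],
  [1, [0, 0, 0], -0.175],
  [1, [0, 0, 0], -0.175],
  [1, [0, 0, 0], 0],
])

```text
time: 44.22
ee_pos: [466.4, -300.2, -5.9]
orientation: [[-0.944, 0.331, 0.0], [0.331, 0.944, 0.0], [-0.0, 0.0, -1.0]]
ft_force: [0.8, 0.5, -0.8]
finger_gap: 85.7
gripper_force: 0.0
```

Emit:
drive_tool([
  [0.72, [0, 0, 0], 0],
  [0.72, [0, 0, 0], 0],
  [0.72, [0, 0, 0], 0],
  [0.72, [0, 0, 0], 0],
  [0.72, [0, 0, 0], 0],
], force=45)

```text
time: 44.85
ee_pos: [466.6, -300.6, -5.4]
orientation: [[-0.944, 0.33, 0.0], [0.33, 0.944, -0.001], [-0.001, -0.001, -1.0]]
ft_force: [-1.9, 0.3, 5.1]
finger_gap: 67.3
gripper_force: 50.3
```

Emit:
drive_tool([
  [0.72, [0, 0, -15], 0],
  [0.72, [0, 0, -50], 0],
  [0.72, [0, 0, -55], 0],
  [0.72, [-0.3, 56.6, 0], 0],
  [0.72, [-0.3, 56.6, 0], 0],
  [0.72, [-0.3, 56.6, 0], 0],
  [0.72, [-0.3, 56.6, 0], 0],
  [0.72, [-0.3, 56.6, 0], 0],
  [0.72, [-0.3, 56.6, 0], 0],
  [0.72, [-0.3, 56.6, 0], 0],
  [0.72, [-0.3, 56.6, 0], 0],
  [0.72, [-0.3, 56.6, 0], 0],
])

```text
time: 46.35
ee_pos: [636.6, 182.2, 114.3]
orientation: [[-0.944, 0.329, -0.0], [0.329, 0.944, -0.0], [0.0, -0.0, -1.0]]
ft_force: [1.1, -0.6, -1.1]
finger_gap: 66.8
gripper_force: 51.5
```

Emit:
drive_tool([
  [0.72, [-0.3, 56.6, 0], 0],
  [0.72, [0, 0, 0], 0],
  [0.72, [0, 0, 40], 0],
  [0.72, [0, 0, 25], 0],
  [0.72, [0, 0, 0], 0],
  [0.72, [0, 0, 0], 0],
  [0.72, [0, 0, 0], 0],
])

```text
time: 47.22
ee_pos: [656.8, 233.6, 51.3]
orientation: [[-0.944, 0.329, 0.003], [0.329, 0.944, 0.001], [-0.003, 0.002, -1.0]]
ft_force: [-0.3, 0.5, -1.3]
finger_gap: 66.8
gripper_force: 51.6
```

```bash
python3 -c "
from h import *
pose();go(656,232.8,36)"
```

```text
avg [656.24 233.67  50.59]
pos [655.9 233.6  50.1] yaw_x 160.8 tot [-0.3 -0.8 14.1] n 1 row [-0.3 -0.8 14.1] t 47.4 F [-0.2 -0.2 -2.4] gap 67.3 q7 1.11
```

Emit:
drive_tool([
  [0.72, [0, -0.8, 8], 0],
  [0.72, [0, 0, 5], 0],
  [0.72, [0, 0, 2], 0],
  [0.72, [0, 0, 0], 0],
  [0.72, [0, 0, 0], 0],
])

```text
time: 48.05
ee_pos: [655.0, 232.6, 34.7]
orientation: [[-0.945, 0.328, -0.0], [0.328, 0.945, -0.0], [0.0, -0.0, -1.0]]
ft_force: [-3.8, -0.1, 4.8]
finger_gap: 66.8
gripper_force: 52.2
```

Emit:
drive_tool([
  [0.72, [0, 0, 1], 0],
  [0.72, [0, 0, 1], 0],
  [0.72, [0, 0, 0], 0],
])

```text
time: 48.42
ee_pos: [655.0, 232.6, 34.7]
orientation: [[-0.945, 0.328, -0.0], [0.328, 0.945, 0.0], [0.0, 0.0, -1.0]]
ft_force: [-6.9, -2.0, 11.9]
finger_gap: 67.0
gripper_force: 52.9
```

Emit:
drive_tool([
  [0.72, [0, 0, -1.4], 0],
  [0.72, [0, 0, 0], 0],
  [0.98, [0, 0, 0], 0],
  [0.98, [0, 0, 0], 0],
  [0.98, [0, 0, -50], 0],
  [0.98, [0, 0, -58], 0],
  [0.98, [0, 0, -58], 0],
  [0.98, [0, 0, -25], 0],
  [0.98, [0, 0, 0], 0],
  [0.98, [0, 0, 0], 0],
  [0.98, [0, 0, 0], 0],
])

```text
time: 49.8
ee_pos: [654.0, 232.7, 221.8]
orientation: [[-0.944, 0.329, -0.004], [0.329, 0.944, -0.001], [0.004, -0.002, -1.0]]
ft_force: [-0.6, 0.5, -0.8]
finger_gap: 83.5
gripper_force: 0.0
```

Run:
```python
from h import *
import pickle
c=cap('wrist');pickle.dump(c,open('w10.pkl','wb'));S=cap('scene');D=cap('side')
def cr(im,p,h): u,v=map(int,np.round(p));print(u,v); return cv2.resize(cv2.convertScaleAbs(im[v-h:v+h,u-h:u+h],alpha=1.3),(266,266),interpolation=cv2.INTER_CUBIC)
P=[656,233,25]
cv2.imwrite('pics/c10.png',np.vstack([np.hstack([cr(k['frame'],proj(k,P),h) for k,h in((c,48),(S,30),(D,30))]),np.hstack([cr(k['frame'],proj(k,[450,-22,25]),h) for k,h in((c,30),(S,30),(D,30)) if 1][1:]+[cr(S['frame'],(204,262),100)])]))
darkcap(c,(656,233),47,35)
hsv=cv2.cvtColor(c['frame'],cv2.COLOR_BGR2HSV); m=((hsv[...,2]>110)&(hsv[...,1]<60)).astype(np.uint8); m[:, :230]=0;m[:,340:]=0;m[:130]=0;m[240:]=0
m=cv2.morphologyEx(m,cv2.MORPH_OPEN,np.ones((3,3),np.uint8)); print([cv2.boundingRect(x) for x in cv2.findContours(m,0,2)[0] if cv2.contourArea(x)>50])
pose()
```

```text
286 187
419 165
120 251
5 89Traceback (most recent call last):
  File "<stdin>", line 6, in <module>
  File "<stdin>", line 4, in cr
cv2.error: OpenCV(4.12.0) /io/opencv/modules/imgproc/src/resize.cpp:4208: error: (-215:Assertion failed) !ssize.empty() in function 'resize'
```

Run:
```python
from h import *
import pickle
c=pickle.load(open('w10.pkl','rb'));S=cap('scene');D=cap('side')
def cr(im,p,h): u,v=map(int,np.round(p)); return cv2.resize(cv2.convertScaleAbs(im[v-h:v+h,u-h:u+h],alpha=1.3),(266,266),interpolation=cv2.INTER_CUBIC)
P=[656,233,25];Q=[450,-22,25]
cv2.imwrite('pics/c10.png',np.vstack([np.hstack([cr(k['frame'],proj(k,P),h) for k,h in((c,48),(S,30),(D,30))]),np.hstack([cr(k['frame'],proj(k,Q),30) for k in(S,D)]+[cr(S['frame'],(204,262),100)])]))
darkcap(c,(656,233),47,35)
hsv=cv2.cvtColor(c['frame'],cv2.COLOR_BGR2HSV); m=((hsv[...,2]>110)&(hsv[...,1]<60)).astype(np.uint8); m[:, :230]=0;m[:,340:]=0;m[:130]=0;m[240:]=0
m=cv2.morphologyEx(m,cv2.MORPH_OPEN,np.ones((3,3),np.uint8)); print([cv2.boundingRect(x) for x in cv2.findContours(m,0,2)[0] if cv2.contourArea(x)>50])
pose();print(onz(pickle.load(open('w1.pkl','rb')),281.3,189,26))
```

```text
cap px [286.1 192.4] axes [63.5 64.9] world [657.4 232.5]
[(251, 151, 76, 38)]
avg [655.12 232.72 224.33]
[658.48950095 232.31160281  26.        ]
```

View pics/c10.png

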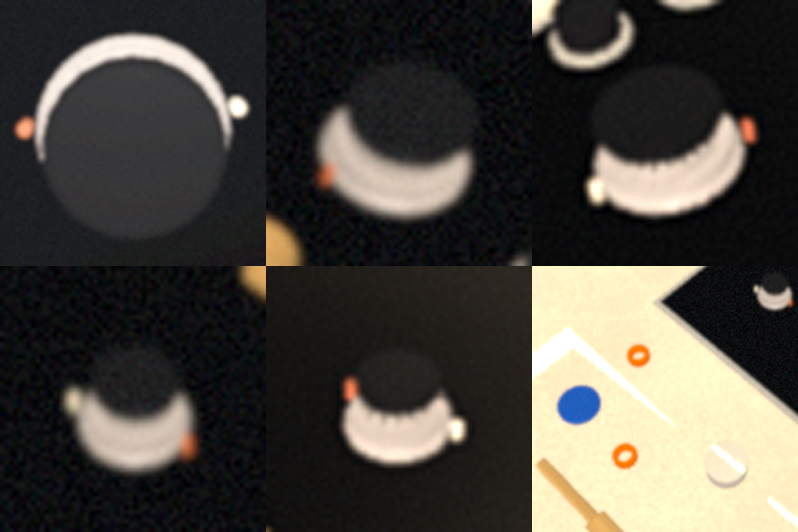

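Both burners are assembled, level and centred to about 1 mm, and the bystanders haven't moved. The robot is clear, so I'm handing in.

```bash
python3 -c "
from rig import ctrl
print(ctrl.job_done())"
```

```text
the job is handed in; nothing more can be done
None
```

I rebuilt both burners, each crown level on its own base with its own cap, centred to about 1 mm by camera, and handed the job in at about 50 s of the 128 s limit; the verdict wasn't shown.

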